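Load the coupling-nut carrier and lock its keeper

ROBOT

A 7-joint arm with a two-finger parallel gripper is mounted at the origin on the work surface. World frame = base frame: x ahead of the robot, y to its left, z up, the work surface at z = 0. Lengths are in m, angles in rad, forces in N, time in s.
With the tool pointing down it reaches from about 0.425 to 0.925 m from the base axis. Payload 6.8 kg.
Tool frame: the origin (TCP) lies midway between the tips of the shut fingers; the grasp point (between the pads) lies 19 mm behind it (r.grip_point_offset is the distance from the TCP to the grasp point, in m); z points along the fingers, y is the direction in which the jaws open and shut (so a half turn about z gives the same grasp; the last joint's range is limited). The gripper opens to 85 mm and grips with 20 to 120 N. Pads are 22 mm wide; open, the fingers measure 114 mm over their backs; the gripper's body (76 mm by 85 mm) begins 54 mm behind the grasp point. The pads swing forward as they close: fully open they stand 13 mm farther back than shut.
Start: joints at [-1.417, 0.477, 0.022, 1.555, -0.011, 1.109, -0.083], TCP at [0.175, 0.652, 0.231] pointing down, gripper open.
Joint ranges: [-2.96, 2.96], [-0.34, 2.1], [-1.41, 1.46], [0.24, 2.44], [-1.37, 4.51], [0.17, 1.92], [-2.96, 2.96]. Speed limits (rad/s): [2.39, 2.39, 3.14, 3.14, 3.14, 3.14, 3.14].

INTERFACE

Orientations are given as a rotation vector (axis times angle).
In Python, from bench import r, grab_frame, camera_params gives the robot as it stands.
- The arm moves only by the tool carry_out, never from a script. Its argument "motion" is text: rows parted by semicolons, each of 5 numbers parted by spaces: the closure, from 0 (fully open) to 1 (shut), then the shift along the tool's x, y, z in mm, then the turn about the tool's z in rad. In form: fingers dx dy dz twist; .... A call has exactly 8 rows; each row shifts and turns the commanded pose from where the row before left it, along the tool's axes as they then stand; what a row does not reach is not made up. A row lasts 1/8 s, in which the tool goes at most 62.5 mm and 10.7 degrees, less where a joint would pass 70% of its speed; a pose out of reach is approached as far as the arm can. A call with a gripper value outside its range is refused whole. The fingers move at their own pace and stop on an object; "newtons" is the grip in N (left out, the last holds). Time passes only in rows, so rows that do not move let the fingers close, or fill a call up. It gives the time, the measured TCP pose, the force and the opening at its end, in the units of the state.
- r.get_obs(): the state, without advancing time (a new reading comes with each control period).
- grab_frame(name): name is "scene" or "side" or "wrist"; returns the picture (400x640x3 uint8, red, green, blue); there is no depth.
- camera_params(name): a dict with "fx", "fy", "cx", "cy" (pixels), "eye" and "attitude" of the camera in the world. Camera axes: x right, y down, z forward; pixel columns grow to the right and rows downward; lengths in m; the calibration is good to about 2 mm. A picture is of the moment at which its call begins: read the wrist's pose just before it. camera_params takes no time and is no camera call; for the wrist camera it gives the pose at the moment of the call.
- r.hand_in(): hands the job in, once; it reports no verdict.
The state is a dict: "clock": time; "joints": joint angles; "qvel": joint speeds; "tau": joint torques, N m; "tcp_pos": TCP position; "orientation": TCP orientation; "contact_force": force on the tool from outside, world axes, zero at the start; "moment": the same for the moment, N m; "grip_width": finger opening in m.
Only numpy, scipy, OpenCV 4.12 (cv2) and the standard library are available. Lean on these libraries where they do the work, as an engineer would, in place of code of your own. Each camera call takes 0.05 s, during which the arm holds its last target.

TASK

Put the three loose coupling nuts one by one into the empty pockets of the red carrier, each into the pocket of its own length and lying fully down on the pocket floor; the nut already in the carrier stays in its pocket. Then turn the keeper clockwise, about a quarter turn to its stop, so that its bar lies across all four nuts. Do not shift or knock over the cartridge, the carton or the jar.

Things in the scene. Friction and masses are not known exactly. Their poses are not given: they have to be found in the camera images.
- nut_short_center (a point): long coupling nut for threaded rod, a plain bright steel eight-sided bar 80 mm long, 36 mm across flats, about 0.40 kg, lying on a flat, so 36 mm high and 36 mm wide, with upright flats 15 mm high on both sides half-way up (grip there). Point: its very centre, 18 mm above what it lies on; x axis along its length (both ends alike)
- nut_mid_center (a point): long coupling nut for threaded rod, a plain yellow brass-coloured eight-sided bar 105 mm long, 36 mm across flats, about 0.52 kg, lying on a flat, so 36 mm high and 36 mm wide, with upright flats 15 mm high on both sides half-way up (grip there). Point: its very centre, 18 mm above what it lies on; x axis along its length (both ends alike)
- nut_long_center (a point): long coupling nut for threaded rod, a plain dark steel eight-sided bar 130 mm long, 36 mm across flats, about 0.64 kg, lying on a flat, so 36 mm high and 36 mm wide, with upright flats 15 mm high on both sides half-way up (grip there). Point: its very centre, 18 mm above what it lies on; x axis along its length (both ends alike)
- nut_loaded_center (a point): long coupling nut for threaded rod, a plain yellow brass-coloured eight-sided bar 105 mm long, 36 mm across flats, about 0.52 kg, lying on a flat in its pocket from the start, so 36 mm high and 36 mm wide, with upright flats 15 mm high on both sides half-way up (grip there). Point: its very centre, 18 mm above what it lies on; x axis along its length (both ends alike)
- pocket_short_floor (a point): grey pocket insert fixed in the carrier, 54 x 170 mm, for the 80 mm nut (empty at the start). A trough open at the top, 94 mm long (7 mm spare at each end) and 46 mm wide inside, long axis = x. Its end blocks and side walls rise 22 mm above the pocket floor; the middle 52 mm of both long sides has no wall, so that fingers can straddle the nut there. Point: centre of the pocket floor (10 mm above the work surface); a seated nut's centre lies 18 mm above it
- pocket_mid_floor (a point): grey pocket insert fixed in the carrier, 54 x 170 mm, for the 105 mm nut (empty at the start). A trough open at the top, 119 mm long (7 mm spare at each end) and 46 mm wide inside, long axis = x. Its end blocks and side walls rise 22 mm above the pocket floor; the middle 52 mm of both long sides has no wall, so that fingers can straddle the nut there. Point: centre of the pocket floor (10 mm above the work surface); a seated nut's centre lies 18 mm above it
- pocket_long_floor (a point): grey pocket insert fixed in the carrier, 54 x 170 mm, for the 130 mm nut (empty at the start). A trough open at the top, 144 mm long (7 mm spare at each end) and 46 mm wide inside, long axis = x. Its end blocks and side walls rise 22 mm above the pocket floor; the middle 52 mm of both long sides has no wall, so that fingers can straddle the nut there. Point: centre of the pocket floor (10 mm above the work surface); a seated nut's centre lies 18 mm above it
- pocket_full_floor (a point): grey pocket insert fixed in the carrier, 54 x 170 mm, for the 105 mm nut, already holding one. A trough open at the top, 119 mm long (7 mm spare at each end) and 46 mm wide inside, long axis = x. Its end blocks and side walls rise 22 mm above the pocket floor; the middle 52 mm of both long sides has no wall, so that fingers can straddle the nut there. Point: centre of the pocket floor (10 mm above the work surface); a seated nut's centre lies 18 mm above it
- carrier: fixed red steel tray 186 x 352 mm with a 14 mm high lip; origin under its centre on the work surface. Four pocket inserts lie side by side across it at y = -140, -68, +68, +140 mm in its frame, in an order that differs each time, all with their long axes along its x. The keeper's hub (28 mm diameter) stands at its centre, in the 82 mm gap between the two middle inserts
- keeper (a joint): turning angle of the keeper, rad: 0 to 0.15 = open (bar lies roughly along the carrier's x, between the pockets), grows as the keeper turns clockwise seen from above, about a quarter turn to its end stop at 1.48 (bar across all four pockets, along the carrier's y). Stays where it is left; takes about 0.2 N m
- keeper_grip (a point): the keeper: an aluminium bar 270 x 18 x 6 mm, underside 50 mm above the work surface (4 mm above seated nuts), with a black grip wing on top at its middle, 50 mm long, 20 mm wide, from 56 to 82 mm above the work surface. It turns about the upright axis through its middle. Point: on that axis, in the wing, 70 mm above the work surface; x axis along bar and wing
- cartridge_center (a point): bystander: standing red cartridge with a white band and black nozzle, 50 mm diameter, 165 mm tall; point on its axis 80 mm up
- carton_center (a point): bystander: cardboard carton 70 x 110 x 60 mm; point at its centre
- grease_center (a point): bystander: white jar with yellow lid, 68 mm diameter, 75 mm tall; point on its axis 37 mm up
There are look-alikes about, which are no part of the job. Leave any pink look-alike of the part that bears nut_mid_center alone. Of the things that look like the part that bears nut_short_center, take the one that is farthest to the robot's right at the start.

How it is judged:
On the way, in this order (a step that is already met when the one before it is completed fails the run):
1. all four nuts lie in their own pockets, on the pocket floor (x of nut_short_center in the frame of pocket_short_floor between -0.011 and 0.011 m and y of nut_short_center in the frame of pocket_short_floor between -0.008 and 0.008 m and z of nut_short_center in the frame of pocket_short_floor between 0.014 and 0.022 m and angle between the x axis of nut_short_center and the x axis of pocket_short_floor, either way round below 0.15 rad and x of nut_mid_center in the frame of pocket_mid_floor between -0.011 and 0.011 m and y of nut_mid_center in the frame of pocket_mid_floor between -0.008 and 0.008 m and z of nut_mid_center in the frame of pocket_mid_floor between 0.014 and 0.022 m and angle between the x axis of nut_mid_center and the x axis of pocket_mid_floor, either way round below 0.15 rad and x of nut_long_center in the frame of pocket_long_floor between -0.011 and 0.011 m and y of nut_long_center in the frame of pocket_long_floor between -0.008 and 0.008 m and z of nut_long_center in the frame of pocket_long_floor between 0.014 and 0.022 m and angle between the x axis of nut_long_center and the x axis of pocket_long_floor, either way round below 0.15 rad and x of nut_loaded_center in the frame of pocket_full_floor between -0.011 and 0.011 m and y of nut_loaded_center in the frame of pocket_full_floor between -0.008 and 0.008 m and z of nut_loaded_center in the frame of pocket_full_floor between 0.014 and 0.022 m and angle between the x axis of nut_loaded_center and the x axis of pocket_full_floor, either way round below 0.15 rad), for 0.2 s.
2. then the keeper is turned clockwise to its stop (value of joint keeper above 1.38 rad), for 0.2 s.
At the end, for the whole second after the job is handed in: Each of the four nuts rests in the pocket of its own length: centre within 11 mm lengthwise and 8 mm sideways of the pocket's centre, within 4 mm of 18 mm above the pocket floor, along the pocket within 0.15 rad; the keeper stands at more than 1.38 rad (stop at 1.48) (all of step 1 and value of joint keeper above 1.38 rad); the robot touches nothing.
It fails at once if the cartridge is moved more than 25 mm or knocked over (distance of cartridge_center from where it was at the start of the episode above 0.025 m).
It fails at once if the carton is moved more than 25 mm or knocked over (distance of carton_center from where it was at the start of the episode above 0.025 m).
It fails at once if the jar is moved more than 25 mm or knocked over (distance of grease_center from where it was at the start of the episode above 0.025 m).
It also fails if it takes over 72 s, if anything falls off the work surface, if the arm or the gripper's body presses on something with over 40 N, if the wrist force passes 120 N, or if a joint passes its speed limit or range.

## Working session

There is one attempt and no reset: what is moved stays moved. The work goes in short steps, Python scripts to look and compute and a tool call to move; the robot and the scene stay as the last step left them, time stands still between calls to the robot, and variables do not carry over. Pictures are saved under pics/ and viewed, and the job is handed in when it is done.

Besides the shell and the picture viewer there is one more tool, called as name(argument=value, ...), one argument or row to a line, values as JSON. carry_out: Moves the arm, as the interface text tells. Its arguments: {"type":"object","properties":{"motion":{"type":"string"},"newtons":{"type":"number"}},"required":["motion"]}

```bash
ls; mkdir -p pics
python3 - <<'E'
from bench import r, grab_frame, camera_params
import cv2
print(r.get_obs())
for n in ("scene","side","wrist"):
    print(n,camera_params(n))
    cv2.imwrite(f"pics/{n}0.png",grab_frame(n)[:,:,::-1])
E
```

```text
pics
{'clock': 0.0, 'joints': array([-1.41709841,  0.47781634,  0.02229751,  1.55645762, -0.0115018 ,
        1.10929797, -0.08310828]), 'qvel': array([ 0.00079227,  0.0018429 ,  0.00283258,  0.00012921,  0.00086525,
        0.0001121 , -0.00050278]), 'tau': array([ 8.13837451e-04, -5.96456552e+01,  1.60863899e+00, -2.81192833e+01,
        1.25674755e-02,  9.46954242e-03, -6.10710330e-06]), 'tcp_pos': array([0.17453616, 0.65142571, 0.2303114 ]), 'orientation': array([-4.09963573e-01, -3.11460144e+00,  2.90217349e-03]), 'contact_force': array([-0.36718678, -0.07162039, -0.0779188 ]), 'moment': array([-0.07890554,  0.04514991,  0.02185063]), 'grip_width': 0.0853459864174707}
scene {'fx': 404.90616127986226, 'fy': 404.90616127986226, 'cx': 323.047170833941, 'cy': 194.27591288593774, 'eye': array([1.3185668 , 0.55731087, 0.81799226]), 'attitude': array([-1.06001705, -2.27978685,  1.12889986])}
side {'fx': 442.24866482809625, 'fy': 442.24866482809625, 'cx': 318.0998941462967, 'cy': 204.6192759287482, 'eye': array([0.39751262, 0.79940554, 0.92400113]), 'attitude': array([-0.22920403,  2.81970645, -1.18322682])}
wrist {'fx': 290.87087546751786, 'fy': 290.87087546751786, 'cx': 319.40302563163345, 'cy': 203.32133241391725, 'eye': array([0.0988908 , 0.67211888, 0.37329917]), 'attitude': array([2.28768029, 1.75518057, 0.27214305])}
```

View pics/scene0.png

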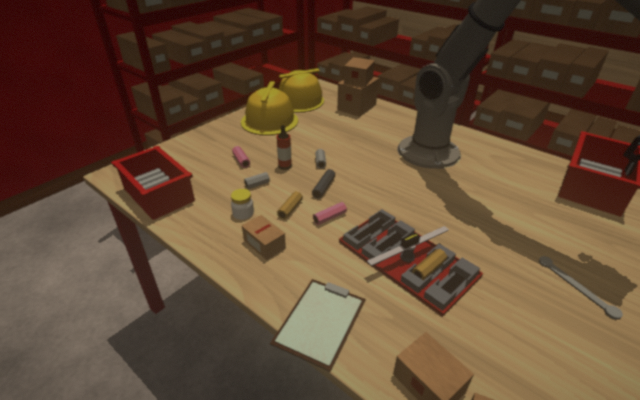

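View pics/side0.png

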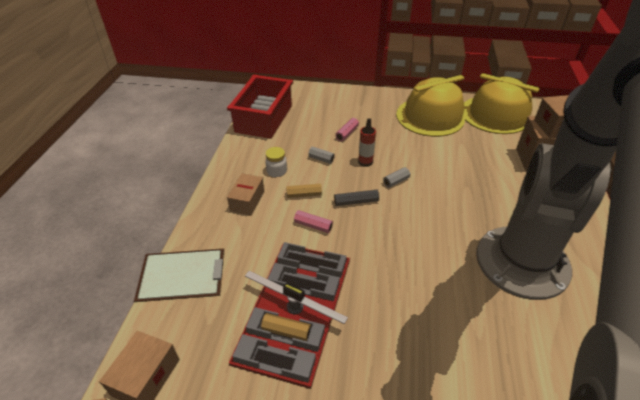

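View pics/wrist0.png

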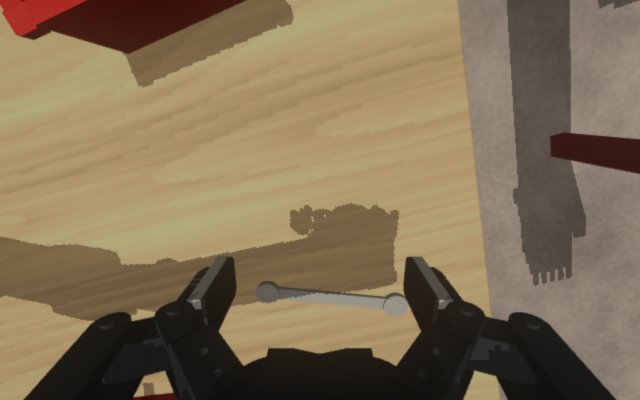

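```bash
cat > h.py <<'E'
import numpy as np, cv2
from scipy.spatial.transform import Rotation as R
from bench import r, grab_frame, camera_params
def ray(p,u,v):
    d=R.from_rotvec(p["attitude"]).apply(np.c_[(np.atleast_1d(u)-p["cx"])/p["fx"],(np.atleast_1d(v)-p["cy"])/p["fy"],np.ones(np.size(u))])
    return np.array(p["eye"]),d
def plane(p,u,v,z):
    e,d=ray(p,u,v); return e+d*((z-e[2])/d[:,2:3])
def tri(p1,uv1,p2,uv2):
    A=[];b=[]
    for p,uv in((p1,uv1),(p2,uv2)):
        e,d=ray(p,*uv); d=d[0]/np.linalg.norm(d[0]); M=np.eye(3)-np.outer(d,d); A.append(M);b.append(M@e)
    x,res,_,_=np.linalg.lstsq(np.vstack(A),np.hstack(b),rcond=None); return x,float(np.sqrt(res[0]))
def proj(p,X):
    c=R.from_rotvec(p["attitude"]).inv().apply(np.atleast_2d(X)-p["eye"])
    return np.c_[c[:,0]/c[:,2]*p["fx"]+p["cx"],c[:,1]/c[:,2]*p["fy"]+p["cy"]]
E
python3 - <<'E'
from h import *
S=cv2.imread("pics/scene0.png");D=cv2.imread("pics/side0.png")
cv2.imwrite("pics/s_nuts.png",cv2.resize(S[130:250,210:370],None,fx=5,fy=5,interpolation=cv2.INTER_CUBIC))
cv2.imwrite("pics/d_nuts.png",cv2.resize(D[105:245,225:425],None,fx=4,fy=4,interpolation=cv2.INTER_CUBIC))
cv2.imwrite("pics/d_car.png",cv2.resize(D[235:385,220:360],None,fx=4,fy=4,interpolation=cv2.INTER_CUBIC))
cv2.imwrite("pics/s_car.png",cv2.resize(S[200:320,330:490],None,fx=5,fy=5,interpolation=cv2.INTER_CUBIC))
p=camera_params("side")
for n,uv in dict(pink1=(347,128),sh1=(321,155),sh2=(397,177),brass=(304,190),dark=(356,198),pink2=(313,220),keeper=(294,292)).items():
    print(n,plane(p,*uv,0.02 if n!="keeper" else .07).round(3))
E
```

```text
pink1 [[ 0.524 -0.507  0.02 ]]
sh1 [[ 0.59  -0.341  0.02 ]]
sh2 [[ 0.339 -0.268  0.02 ]]
brass [[ 0.614 -0.164  0.02 ]]
dark [[ 0.455 -0.154  0.02 ]]
pink2 [[ 0.565 -0.045  0.02 ]]
keeper [[0.559 0.233 0.07 ]]
```

View pics/d_nuts.png

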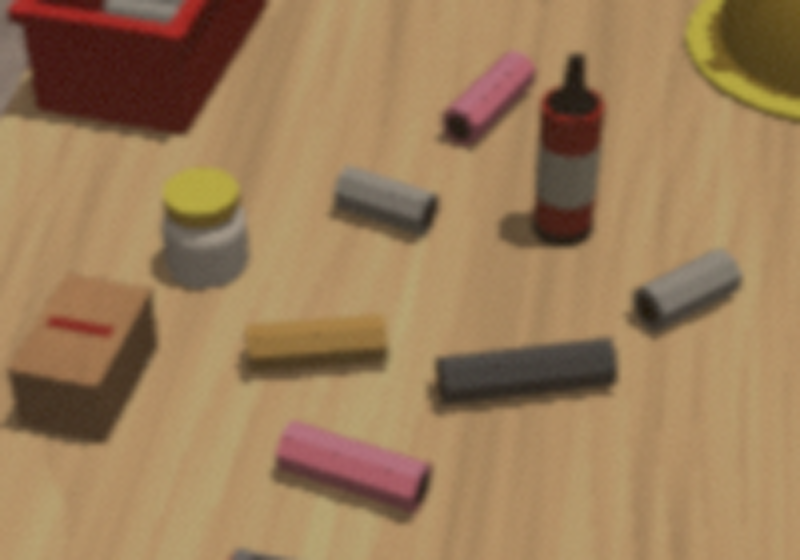

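View pics/d_car.png

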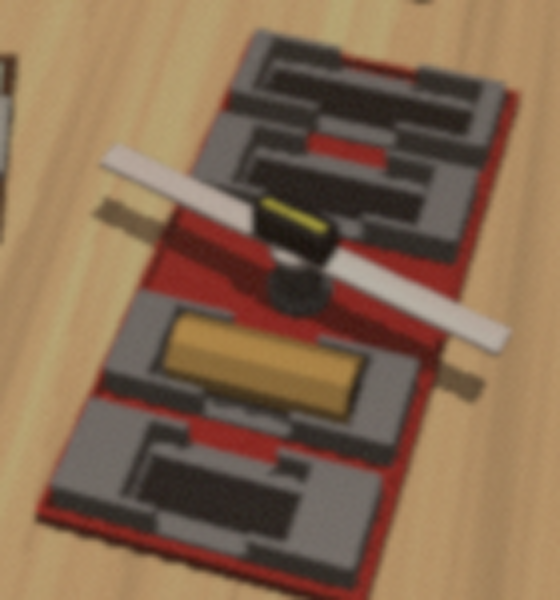

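View pics/s_car.png

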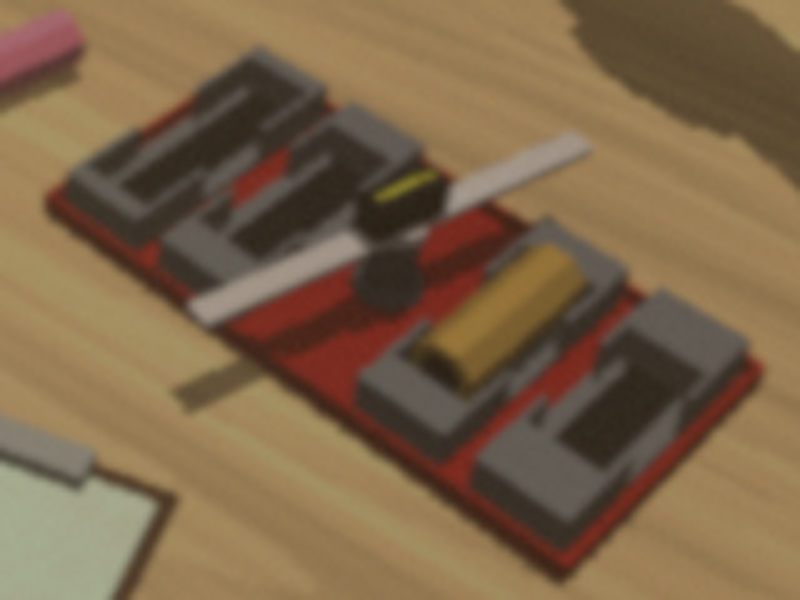

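View pics/s_nuts.png

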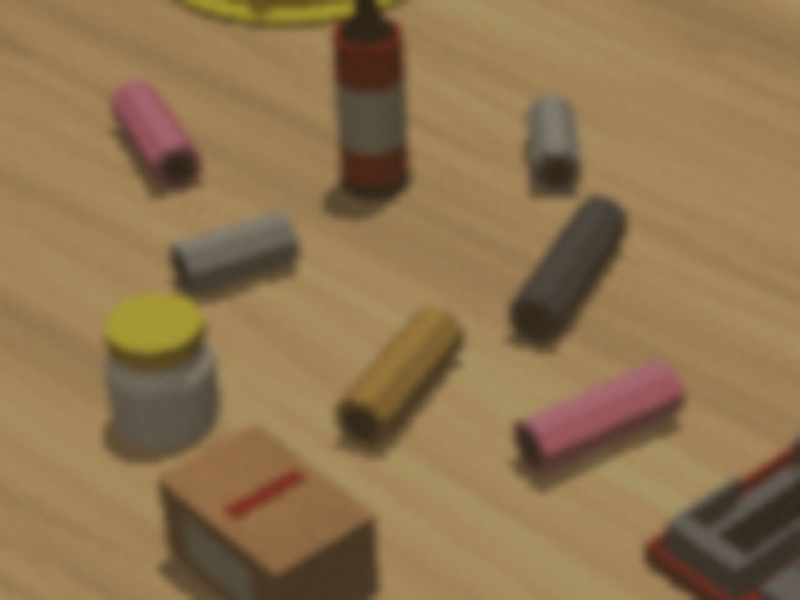

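Run:
```python
from h import *
print(r.grip_point_offset, r.get_obs()["clock"])
o=r.get_obs(); M=R.from_rotvec(o["orientation"]).as_matrix(); print(M.round(3))
S=cv2.imread("pics/scene0.png");D=cv2.imread("pics/side0.png")
ps,pd=camera_params("scene"),camera_params("side")
# bins crop for look-alike check
a=cv2.resize(D[70:140,220:300],(640,560),interpolation=cv2.INTER_CUBIC); cv2.imwrite("pics/bin.png",a)
# ends of nuts by hand from crops: (side crop /4 + (225,105)), (scene crop/5+(210,130)) : top-face centre pts
def c(x,y): return (225+x/4,105+y/4)
def s(x,y): return (210+x/5,130+y/5)
for n,(u,v,zz) in dict(brass=(c(247,330),c(385,323),.036),dark=(c(440,362),c(612,348),.036),sh1=(c(342,180),c(434,203),.036),pink2=(c(290,433),c(425,475),.036)).items():
    P=plane(pd,[u[0],v[0]],[u[1],v[1]],zz); print("side",n,P.round(3).tolist(),P.mean(0).round(3), np.linalg.norm(P[0]-P[1]).round(3))
for n,(u,v) in dict(brass=(s(355,400),s(445,315)),dark=(s(530,300),s(607,207)),sh1=(s(178,246),s(290,222)),pink2=(s(524,428),s(672,372))).items():
    P=plane(ps,[u[0],v[0]],[u[1],v[1]],.036); print("scene",n,P.round(3).tolist(),P.mean(0).round(3), np.linalg.norm(P[0]-P[1]).round(3))
# carrier corners
def cc(x,y): return (220+x/4,235+y/4)
for k in [(262,30),(518,92),(370,600),(38,515)]:
    print("car",plane(pd,*cc(*k),.014).round(3))
print("keeper ends",plane(pd,*cc(110,155),.056).round(3),plane(pd,*cc(500,340),.056).round(3))
```

```text
0.0187 0.15
[[-0.966  0.259 -0.   ]
 [ 0.259  0.966 -0.001]
 [-0.    -0.001 -1.   ]]
side brass [[0.663, -0.15, 0.036], [0.562, -0.174, 0.036]] [ 0.613 -0.162  0.036] 0.103
side dark [[0.516, -0.138, 0.036], [0.392, -0.172, 0.036]] [ 0.454 -0.155  0.036] 0.128
side sh1 [[0.625, -0.341, 0.036], [0.546, -0.323, 0.036]] [ 0.586 -0.332  0.036] 0.081
side pink2 [[0.61, -0.049, 0.036], [0.51, -0.024, 0.036]] [ 0.56  -0.037  0.036] 0.103
scene brass [[0.666, -0.148, 0.036], [0.567, -0.164, 0.036]] [ 0.616 -0.156  0.036] 0.1
scene dark [[0.519, -0.133, 0.036], [0.402, -0.164, 0.036]] [ 0.461 -0.148  0.036] 0.12
scene sh1 [[0.626, -0.353, 0.036], [0.558, -0.317, 0.036]] [ 0.592 -0.335  0.036] 0.078
scene pink2 [[0.619, -0.052, 0.036], [0.519, -0.018, 0.036]] [ 0.569 -0.035  0.036] 0.106
car [[0.625 0.043 0.014]]
car [[0.448 0.069 0.014]]
car [[0.485 0.415 0.014]]
car [[0.669 0.398 0.014]]
keeper ends [[0.684 0.19  0.056]] [[0.435 0.278 0.056]]
```

View pics/bin.png

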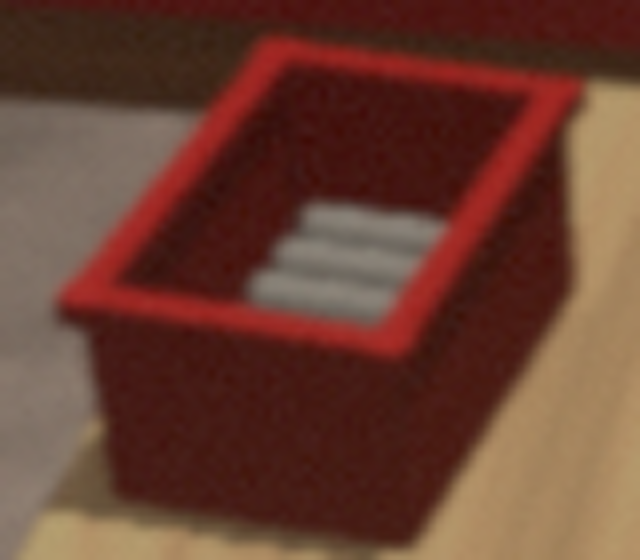

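Run:
```python
from h import *
S=cv2.imread("pics/scene0.png");D=cv2.imread("pics/side0.png")
ps,pd=camera_params("scene"),camera_params("side")
def c(x,y): return (225+x/4,105+y/4)
def s(x,y): return (210+x/5,130+y/5)
for n,a,b in [("cart top",c(575,95),s(369,32)),("cart band bottom",c(565,205),s(372,150)),("jar lid",c(202,195),s(156,322)),("carton mark",c(82,327),s(266,495)),
  ("brass end+x",c(247,340),s(360,410)),("brass c",c(316,330),s(401,357)),("dark c",c(527,358),s(570,250)),("sh1 c",c(386,193),s(234,240))]:
    x,e=tri(pd,a,ps,b); print(n,x.round(3),round(e,4))
```

```text
cart top [ 0.442 -0.35   0.127] 0.0065
cart band bottom [ 0.442 -0.352  0.024] 0.0002
jar lid [ 0.721 -0.26   0.072] 0.0002
carton mark [ 0.776 -0.108  0.059] 0.0022
brass end+x [ 0.663 -0.147  0.028] 0.0011
brass c [ 0.613 -0.161  0.032] 0.0016
dark c [ 0.453 -0.155  0.032] 0.0014
sh1 c [ 0.589 -0.34   0.027] 0.0006
```

```bash
cat >> h.py <<'E'
def pose():
    o=r.get_obs(); M=R.from_rotvec(o["orientation"]).as_matrix(); return o,np.array(o["tcp_pos"]),M
def go(target,yaw,start=None,vmax=60.):
    """print total shift in tool axes (mm), for shift first then twist; yaw=tool x heading deg"""
    o,p,M=pose() if start is None else start
    y0=np.degrees(np.arctan2(M[1,0],M[0,0])); d=(np.array(target)-p)*1000
    tw=-np.radians((yaw-y0+180)%360-180)
    print("clock",round(o["clock"],2),"tcp",p.round(4),"yaw",round(y0,2),"F",np.round(o["contact_force"],1),"w",round(o["grip_width"],4))
    print("  shift tool mm",(M.T@d).round(1),"rows>=",round(np.linalg.norm(d)/vmax,1),"twist",tw.round(3), "rows",round(abs(tw)/.18,1))
E
python3 - <<'E'
from h import *
o,p,M=pose()
q=camera_params("wrist"); C=R.from_rotvec(q["attitude"]).as_matrix()
print("cam in tool", (M.T@(q["eye"]-p)).round(4)); print((M.T@C).round(3))
go((.634,.222,.25),173)
E
```

```text
cam in tool [ 7.840e-02  1.000e-04 -1.429e-01]
[[-0.    -0.953 -0.304]
 [ 1.    -0.     0.001]
 [-0.001 -0.304  0.953]]
clock 0.15 tcp [0.1746 0.6516 0.2305] yaw 165.0 F [0.4 0.3 0. ] w 0.0859
  shift tool mm [-554.9 -296.1  -19. ] rows>= 10.5 twist -0.14 rows 0.8
```

carry_out(
  motion="0 -48 -26 -2; 0 -50 -26 -2; 0 -50 -26 -2; 0 -50 -27 -2; 0 -50 -27 -2; 0 -50 -27 -2; 0 -50 -27 -2; 0 -50 -27 -2",
)

```text
invalid input at $.motion[0]: expected 5 numbers
```

carry_out(
  motion="0 -48 -26 -2 0; 0 -50 -26 -2 0; 0 -50 -26 -2 0; 0 -50 -27 -2 0; 0 -50 -27 -2 0; 0 -50 -27 -2 0; 0 -50 -27 -2 0; 0 -50 -27 -2 0",
)

```text
clock: 1.15
tcp_pos: [0.505, 0.3418, 0.2473]
orientation: [-0.41, -3.115, 0.0]
contact_force: [0.6, 1.1, 1.5]
grip_width: 0.0853
```

carry_out(
  motion="0 -50 -27 -2 0; 0 -50 -27 -1 0; 0 -40 -20 0 0; 0 -17 -9 0 0; 0 0 0 0 -0.14; 0 0 0 0 0; 0 0 0 0 0; 0 0 0 0 0",
)

```text
clock: 2.15
tcp_pos: [0.6337, 0.2232, 0.2503]
orientation: [-0.192, -3.136, -0.0]
contact_force: [-0.2, -0.5, 0.3]
grip_width: 0.0855
```

Run:
```python
from h import *
import json
go((.634,.222,.25),173)
q=camera_params("wrist"); np.save("w1.npy",q,allow_pickle=True)
cv2.imwrite("pics/w1.png",grab_frame("wrist")[:,:,::-1])
print(r.get_obs()["joints"].round(2))
```

```text
clock 2.15 tcp [0.6337 0.2232 0.2503] yaw 173.01 F [-0.2 -0.5  0.3] w 0.0855
  shift tool mm [-0.4 -1.2  0.3] rows>= 0.0 twist 0.0 rows 0.0
[-0.56  0.46  0.19  1.55 -0.09  1.14  1.09]
```

View pics/w1.png

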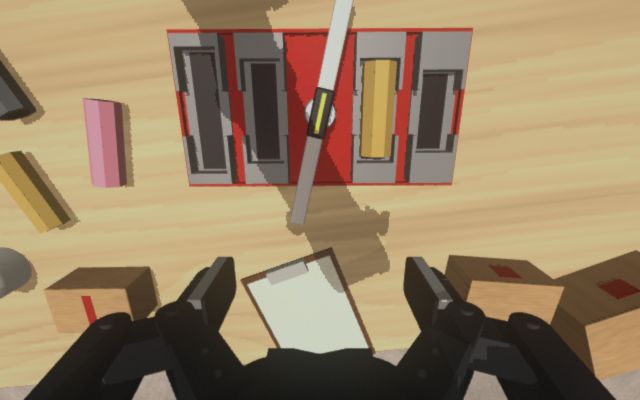

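```bash
cat > car.py <<'E'
from h import *
q=np.load("w1.npy",allow_pickle=True).item()
I=cv2.imread("pics/w1.png"); hsv=cv2.cvtColor(I,cv2.COLOR_BGR2HSV)
m=(((hsv[...,0]<6)|(hsv[...,0]>174))&(hsv[...,1]>170)&(hsv[...,2]>60)).astype(np.uint8)
m[195:]=0; m[:,:155]=0; m[:,485:]=0
ys,xs=np.nonzero(m); P=plane(q,xs,ys,.014)[:,:2]
(c,s,a)=cv2.minAreaRect(P.astype(np.float32)*1000); print("carrier rect",np.round(c,1),np.round(s,1),a)
# end-pocket dark floors at z=.010 and keeper
E
python3 car.py
python3 - <<'E'
from h import *
I=cv2.imread("pics/w1.png")
cv2.imwrite("pics/w1c.png",cv2.resize(I[15:235,155:485],(800,533),interpolation=cv2.INTER_CUBIC))
E
```

```text
carrier rect [558.4 233.2] [350.2 184.5] 83.33036041259766
```

View pics/w1c.png

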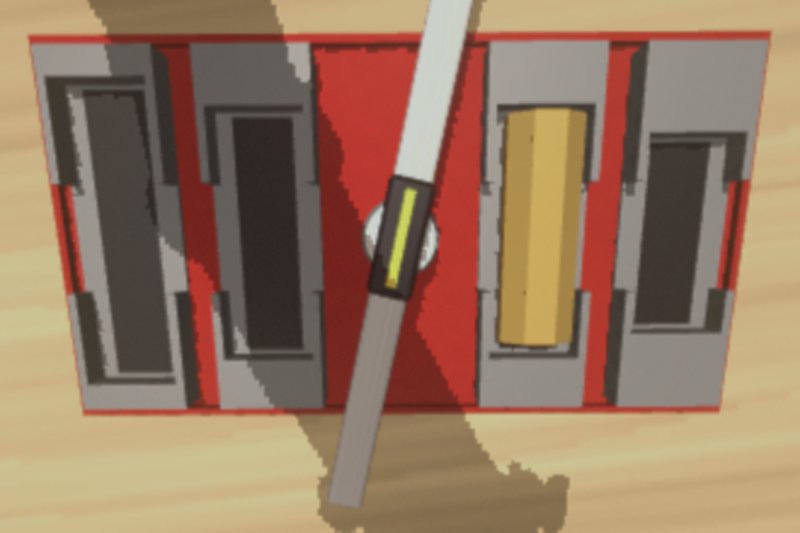

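Run:
```python
from h import *
q=np.load("w1.npy",allow_pickle=True).item(); pd=camera_params("side"); ps=camera_params("scene")
k=330/800
W=lambda x,y:(155+x*k,15+y*k)
D=lambda x,y:(220+x/4,235+y/4)
S=lambda x,y:(330+x/5,200+y/5)
for n,a,b,c in [("short ins corner",W(765,42),D(356,572),S(748,345)),("brass top c",W(541,228),D(266,352),S(507,310)),("wing top c",W(402,237),D(296,214),S(408,187)),("bar end +x",W(346,504),D(112,155),S(204,314)),("bar end -x",W(455,0),D(503,338),None)]:
    x,e=tri(q,a,pd,b); print(n,x.round(4),round(e,4), "" if c is None else tri(q,a,ps,c)[0].round(4))
c0=np.array([.5584,.2332]); th=np.radians(-6.7); X=np.array([np.cos(th),np.sin(th)]);Y=np.array([-X[1],X[0]])
def loc(n,u,z): 
    P=plane(q,*W(*u),z)[0,:2]-c0; print(n,(P@X*1000).round(1),(P@Y*1000).round(1))
loc("long end -x",(95,79),.032);loc("long end +x",(131,382),.032)
loc("mid -x",(254,108),.032);loc("mid +x",(269,357),.032)
loc("full +x",(532,356),.032);loc("full -x",(546,105),.032)
loc("short -x",(697,134),.032);loc("short +x",(676,330),.032)
loc("long floor end",(112,91),.010);loc("mid floor",(264,116),.010);loc("mid floor+",(274,349),.010)
loc("wing top",(413,183),.082);loc("wing top",(386,296),.082)
for n,y in (("long",-.140),("mid",-.068),("full",.068),("short",.140)): print(n,(c0+y*Y).round(4))
```

```text
short ins corner [0.4937 0.4087 0.03  ] 0.0014 [0.4944 0.4102 0.0266]
brass top c [0.5629 0.2999 0.0454] 0.0006 [0.5622 0.303  0.0341]
wing top c [0.5581 0.2343 0.0859] 0.0002 [0.5581 0.235  0.0783]
bar end +x [0.6832 0.1905 0.0574] 0.0014 [0.6846 0.1918 0.0548]
bar end -x [0.447  0.2657 0.0267] 0.0193 
long end -x -69.9 -139.3
long end +x 71.3 -139.8
mid -x -57.5 -67.1
mid +x 58.7 -67.2
full +x 58.9 68.1
full -x -58.0 68.5
short -x -45.3 140.1
short +x 46.0 140.6
long floor end -68.7 -140.1
mid floor -57.2 -66.4
mid floor+ 58.0 -68.3
wing top -21.5 5.8
wing top 24.0 -5.9
long [0.5421 0.0942]
mid [0.5505 0.1657]
full [0.5663 0.3007]
short [0.5747 0.3722]
```

Run:
```python
from h import *
go((.617,-.235,.25),173)
```

```text
clock 2.2 tcp [0.6338 0.223  0.2504] yaw 173.01 F [ 0.1  0.8 -0.5] w 0.0854
  shift tool mm [-3.900e+01 -4.567e+02  3.000e-01] rows>= 7.6 twist 0.0 rows 0.0
```

carry_out(
  motion="0 -5 -57 0 0; 0 -5 -60 0 0; 0 -5 -60 0 0; 0 -5 -60 0 0; 0 -5 -60 0 0; 0 -5 -60 0 0; 0 -5 -60 0 0; 0 -4 -40 0 0",
)

```text
clock: 3.2
tcp_pos: [0.6165, -0.2394, 0.2506]
orientation: [0.197, 3.135, -0.002]
contact_force: [1.0, 0.9, 0.3]
grip_width: 0.0852
```

Run:
```python
from h import *
go((.617,-.235,.25),173)
grab_frame("wrist")
q=camera_params("wrist"); np.save("w2.npy",q,allow_pickle=True)
cv2.imwrite("pics/w2.png",grab_frame("wrist")[:,:,::-1])
o=r.get_obs(); print(o["clock"],o["qvel"].round(3),camera_params("wrist")["eye"]-q["eye"])
```

```text
clock 3.2 tcp [ 0.6165 -0.2394  0.2506] yaw 172.81 F [1.  0.9 0.3] w 0.0852
  shift tool mm [0.  4.5 0.6] rows>= 0.1 twist -0.003 rows 0.0
3.3 [-0.054 -0.012 -0.064  0.019 -0.021  0.002 -0.043] [ 4.22289632e-04  2.70458231e-03 -9.96636259e-05]
```

View pics/w2.png

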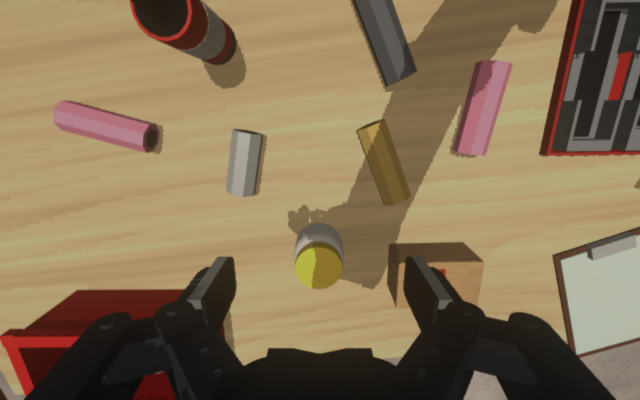

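Run:
```python
from h import *
I=cv2.imread("pics/w2.png")
a=cv2.resize(I[105:220,200:280],None,fx=5,fy=5,interpolation=cv2.INTER_CUBIC)
b=cv2.resize(I[105:220,345:425],None,fx=5,fy=5,interpolation=cv2.INTER_CUBIC)
cv2.imwrite("pics/w2c.png",np.hstack([a,b]))
```

```text
(no output)
```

View pics/w2c.png

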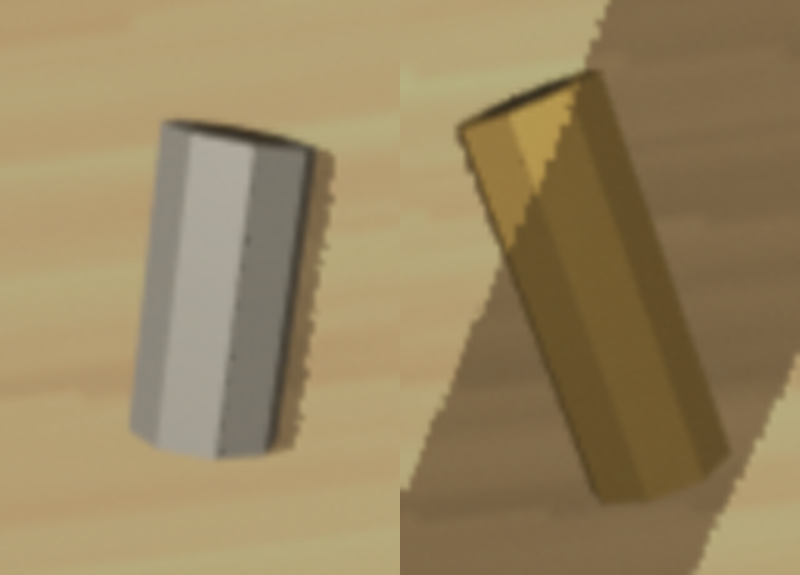

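Run:
```python
from h import *
q=np.load("w2.npy",allow_pickle=True).item(); pd=camera_params("side")
A=lambda x,y:(200+x/5,105+y/5); B=lambda x,y:(345+(x-400)/5,105+y/5)
def nut(n,pts):
    P=np.array([plane(q,*p,.036)[0] for p in pts]); e1=P[:2].mean(0);e2=P[2:].mean(0);d=e1-e2
    print(n,((e1+e2)/2).round(4),"len",np.linalg.norm(d).round(4),"w",np.linalg.norm(P[0]-P[1]).round(4),np.linalg.norm(P[2]-P[3]).round(4),"yaw",np.degrees(np.arctan2(d[1],d[0])).round(1)%360)
nut("sh1",[A(192,135),A(254,147),A(157,447),A(218,459)])
nut("brass",[B(508,115),B(578,82),B(645,502),B(705,475)])
c=lambda x,y:(225+x/4,105+y/4)
print(tri(q,A(205,297),pd,c(388,190)),tri(q,B(609,293),pd,c(316,328)))
go((.6143,-.1608,.05),193)
```

```text
sh1 [ 0.589  -0.3412  0.036 ] len 0.0794 w 0.0149 0.0157 yaw 161.4
brass [ 0.6125 -0.1613  0.036 ] len 0.1048 w 0.0179 0.0165 yaw 194.6
(array([ 0.58805823, -0.34292678,  0.02908682]), 0.0008811137282795979) (array([ 0.61158371, -0.16150981,  0.03476768]), 0.001491806175073893)
clock 3.3 tcp [ 0.6155 -0.2428  0.2506] yaw 172.5 F [-0.9 -0.2 -0.4] w 0.0855
  shift tool mm [ 11.9  81.9 200.3] rows>= 3.6 twist -0.358 rows 2.0
```

carry_out(
  motion="0 7 41 30 0; 0 6.6 40 30 0; 0 0 0 50 -0.18; 0 0 0 50 -0.18; 0 0 0 50 -0.026; 0 0 0 30 0; 0 0 0 9.5 0; 0 0 0 0 0",
  newtons=60,
)

```text
clock: 4.3
tcp_pos: [0.614, -0.1532, 0.001]
orientation: [-0.414, 3.114, 0.0]
contact_force: [-0.2, -0.3, 1.4]
grip_width: 0.0852
```

Run:
```python
from h import *
go((.6125,-.1613,.001),194.6)
cv2.imwrite("pics/w3.png",grab_frame("wrist")[:,:,::-1])
```

```text
clock 4.3 tcp [ 0.614  -0.1532  0.001 ] yaw -164.84 F [-0.2 -0.3  1.4] w 0.0852
  shift tool mm [ 3.6 -7.4  0. ] rows>= 0.1 twist 0.01 rows 0.1
```

View pics/w3.png

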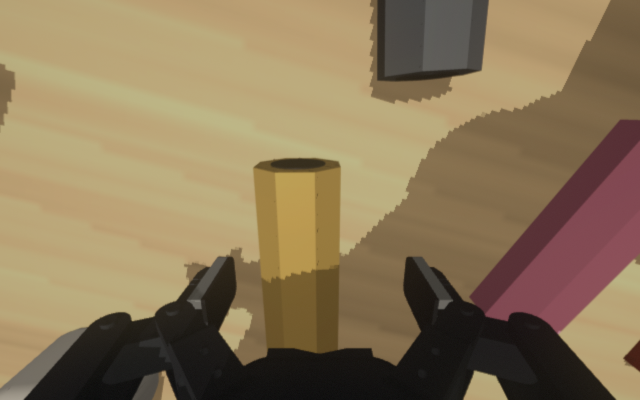

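carry_out(
  motion="0 3.6 -7.4 0 0.01; 0.3 0 0 0 0; 1 0 0 0 0; 1 0 0 0 0; 1 0 0 0 0; 1 0 0 0 0; 1 0 0 0 0; 1 0 0 0 0",
  newtons=60,
)

```text
clock: 5.35
tcp_pos: [0.6126, -0.1621, 0.0014]
orientation: [-0.398, 3.115, -0.001]
contact_force: [-1.7, -0.4, 5.5]
grip_width: 0.0351
```

Run:
```python
from h import *
go((.6125,-.1613,.001),194.6)
go((.5511,.1656,.14),173.3)
```

```text
clock 5.35 tcp [ 0.6126 -0.1621  0.0014] yaw -165.44 F [-1.7 -0.4  5.5] w 0.0351
  shift tool mm [-0.1  0.8  0.4] rows>= 0.0 twist -0.001 rows 0.0
clock 5.35 tcp [ 0.6126 -0.1621  0.0014] yaw -165.44 F [-1.7 -0.4  5.5] w 0.0351
  shift tool mm [ -23.   332.6 -138.7] rows>= 6.0 twist 0.371 rows 2.1
```

carry_out(
  motion="1 0 0 -45 0; 1 0 0 -50 0; 1 -4 40 -44 0; 1 -4 55 0 0; 1 -4 55 0 0; 1 -4 55 0 0; 1 -4 55 0 0; 1 -3 55 0 0",
)

```text
clock: 6.35
tcp_pos: [0.5537, 0.1504, 0.1389]
orientation: [0.398, -3.114, 0.0]
contact_force: [1.6, -0.1, -4.5]
grip_width: 0.035
```

carry_out(
  motion="1 0 17.6 0 0; 1 0 0 0 0.185; 1 0 0 0 0.186; 1 0 0 30 0; 1 0 0 30 0; 1 0 0 10 0; 1 0 0 0 0; 1 0 0 0 0",
)

```text
clock: 7.35
tcp_pos: [0.5516, 0.1658, 0.0708]
orientation: [0.184, 3.135, 0.001]
contact_force: [0.4, 0.3, -3.9]
grip_width: 0.0349
```

Run:
```python
from h import *
go((.5511,.1656,.065),173.3)
cv2.imwrite("pics/w4.png",grab_frame("wrist")[:,:,::-1])
```

```text
clock 7.35 tcp [0.5516 0.1658 0.0708] yaw 173.29 F [ 0.4  0.3 -3.9] w 0.0349
  shift tool mm [ 0.5 -0.3  5.8] rows>= 0.1 twist -0.0 rows 0.0
```

View pics/w4.png

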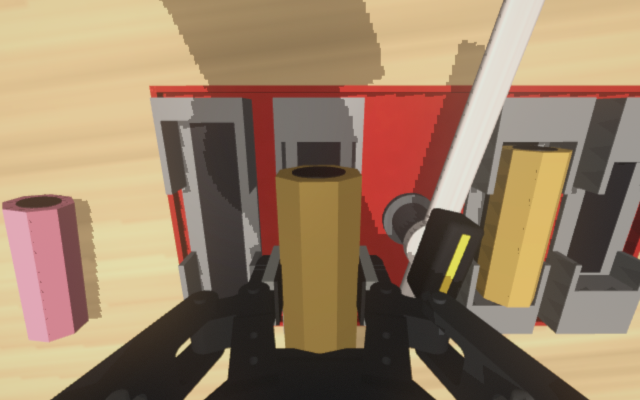

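Run:
```python
from h import *
o,p,M=pose(); q=camera_params("wrist")
print(proj(q,np.array([p+M@np.array([.0525,s,-.035]) for s in (-.0075,.0075)])).round(1))
print(proj(q,np.array([p+M@np.array([.0565,0,-.035])])).round(1))
I=cv2.imread("pics/w4.png"); cv2.imwrite("pics/w4c.png",cv2.resize(I[130:230,240:400],None,fx=5,fy=5,interpolation=cv2.INTER_CUBIC))
```

```text
[[299.  181.9]
 [338.4 181.9]]
[[318.7 171.6]]
```

View pics/w4c.png

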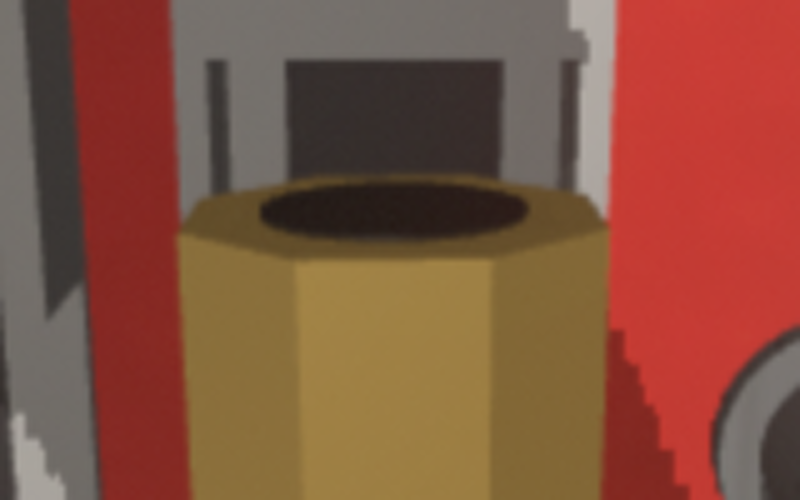

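carry_out(
  motion="1 0.5 -0.3 25 0; 1 0 0 20 0; 1 0 0 10 0; 1 0 0 3.5 0; 1 0 0 0 0; 0.4 0 0 0 0; 0.4 0 0 0 0; 0.4 0 0 0 0",
)

```text
clock: 8.4
tcp_pos: [0.5497, 0.1605, 0.0123]
orientation: [-0.19, -3.134, 0.007]
contact_force: [-6.1, -15.1, 6.7]
grip_width: 0.0511
```

Run:
```python
from h import *
go((.456,-.153,.16),195)
```

```text
clock 8.4 tcp [0.5497 0.1605 0.0123] yaw 173.08 F [ -6.1 -15.1   6.7] w 0.0511
  shift tool mm [  55.4 -323.2 -146.1] rows>= 6.0 twist -0.383 rows 2.1
```

Run:
```python
from h import *
cv2.imwrite("pics/w5.png",grab_frame("wrist")[:,:,::-1])
D=grab_frame("side")[:,:,::-1]
cv2.imwrite("pics/d5.png",cv2.resize(D[215:385,210:370],None,fx=3.5,fy=3.5,interpolation=cv2.INTER_CUBIC))
go((.5511,.1656,.012),173.3)
```

```text
clock 8.5 tcp [0.5497 0.1605 0.0123] yaw 173.07 F [ -6.4 -14.4   6. ] w 0.0514
  shift tool mm [-0.7  5.3  0.3] rows>= 0.1 twist -0.004 rows 0.0
```

View pics/w5.png

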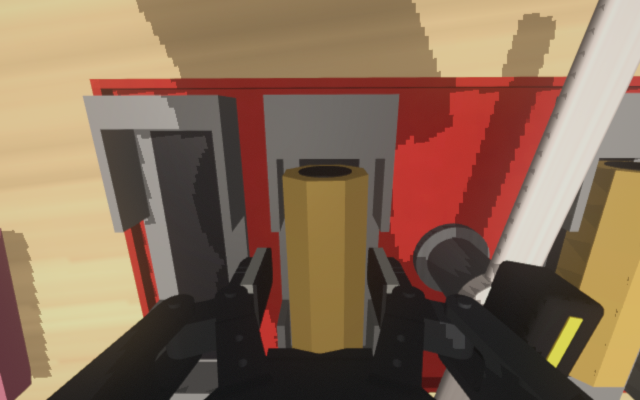

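View pics/d5.png

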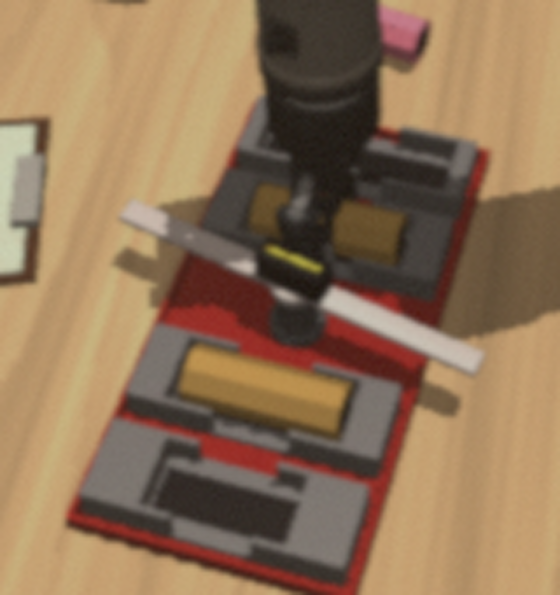

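carry_out(
  motion="0.4 0 -5 -12 0; 0.4 0 0 -30 0; 0.4 0 0 -54 0; 0.4 0 0 -52 0; 0.2 -4 -40 0 0; 0 -4 -58 0 0; 0 -4 -58 0 0; 0 -3 -58 0 0",
)

```text
clock: 9.5
tcp_pos: [0.5412, -0.0547, 0.1614]
orientation: [0.181, 3.131, 0.002]
contact_force: [-0.8, -0.0, -0.1]
grip_width: 0.0854
```

carry_out(
  motion="0 0 -50 0 0; 0 0 -31 0 0; 0 0 0 0 -0.185; 0 0 0 0 -0.185; 0 0 0 0 -0.013; 0 0 0 0 0; 0 0 0 0 0; 0 0 0 0 0",
)

```text
clock: 10.5
tcp_pos: [0.5303, -0.134, 0.1594]
orientation: [-0.416, 3.114, -0.0]
contact_force: [-0.2, 0.3, -1.5]
grip_width: 0.0855
```

Run:
```python
from h import *
go((.53,-.134,.16),195)
q=camera_params("wrist"); np.save("w6.npy",q,allow_pickle=True)
I=grab_frame("wrist")[:,:,::-1]
cv2.imwrite("pics/w6.png",I)
D=grab_frame("side")[:,:,::-1]
cv2.imwrite("pics/d6.png",cv2.resize(D[215:385,210:370],None,fx=3.5,fy=3.5,interpolation=cv2.INTER_CUBIC))
```

```text
clock 10.5 tcp [ 0.5303 -0.134   0.1594] yaw -164.79 F [-0.2  0.3 -1.5] w 0.0855
  shift tool mm [ 0.3  0.1 -0.6] rows>= 0.0 twist 0.004 rows 0.0
```

View pics/w6.png

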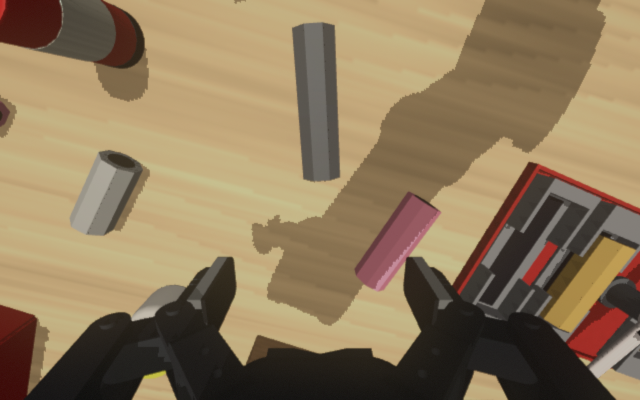

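View pics/d6.png

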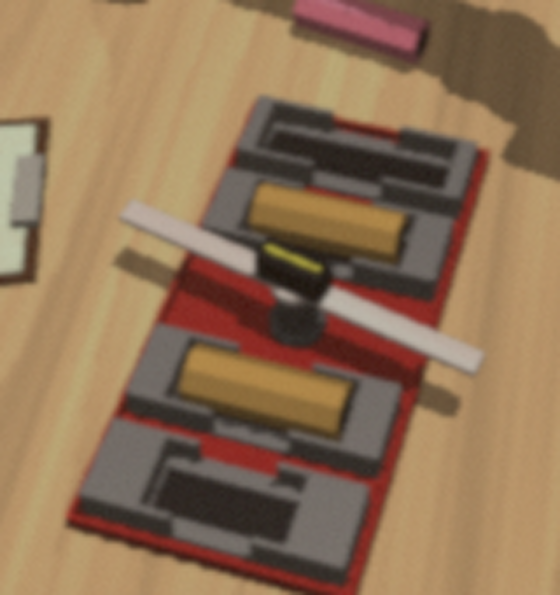

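Run:
```python
from h import *
I=cv2.imread("pics/w6.png"); cv2.imwrite("pics/w6c.png",cv2.resize(I[10:195,270:370],None,fx=3.2,fy=3.2,interpolation=cv2.INTER_CUBIC))
a=cv2.resize(I[10:60,280:350],None,fx=6,fy=6,interpolation=cv2.INTER_CUBIC);b=cv2.resize(I[145:195,285:355],None,fx=6,fy=6,interpolation=cv2.INTER_CUBIC)
cv2.imwrite("pics/w6d.png",np.vstack([a,b]))
```

```text
(no output)
```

View pics/w6d.png

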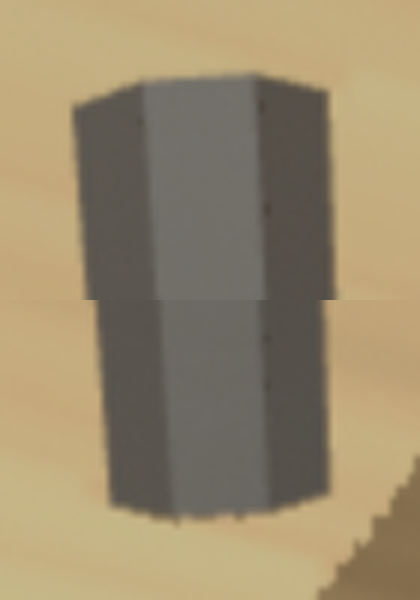

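Run:
```python
from h import *
q=np.load("w6.npy",allow_pickle=True).item(); pd=camera_params("side")
A=lambda x,y:(280+x/6,10+y/6); B=lambda x,y:(285+x/6,145+(y-300)/6)
P=np.array([plane(q,*p,.036)[0] for p in (A(143,80),A(254,73),B(176,518),B(270,512))]); e1=P[:2].mean(0);e2=P[2:].mean(0);d=e1-e2
print(((e1+e2)/2).round(4),"len",np.linalg.norm(d).round(4),"w",np.linalg.norm(P[0]-P[1]).round(4),np.linalg.norm(P[2]-P[3]).round(4),"yaw",np.degrees(np.arctan2(d[1],d[0])).round(2)%360)
c=lambda x,y:(225+x/4,105+y/4)
u1=proj(q,e1)[0];print(tri(q,u1,pd,c(612,348)))
u1=proj(q,e2)[0];print(tri(q,u1,pd,c(440,364)))
c=(e1+e2)/2; go((c[0],c[1],.001),np.degrees(np.arctan2(d[1],d[0])))
```

```text
[ 0.453  -0.1557  0.036 ] len 0.1301 w 0.0149 0.0147 yaw 198.57
(array([ 0.39152314, -0.17649031,  0.03268727]), 0.001404469630280737)
(array([ 0.51485972, -0.13508535,  0.03658104]), 0.0005038515370776992)
clock 10.6 tcp [ 0.5302 -0.134   0.1593] yaw -164.77 F [ 0.2 -0.7 -0.5] w 0.0856
  shift tool mm [ 80.2  -0.6 158.3] rows>= 3.0 twist -0.058 rows 0.3
```

carry_out(
  motion="0 40 0 30 0; 0 40.2 -0.6 40 0; 0 0 0 40 -0.058; 0 0 0 30 0; 0 0 0 15 0; 0 0 0 3.3 0; 0 0 0 0 0; 0 0 0 0 0",
)

```text
clock: 11.6
tcp_pos: [0.4538, -0.156, 0.0019]
orientation: [-0.507, 3.099, -0.001]
contact_force: [0.0, 0.2, -0.4]
grip_width: 0.0852
```

Run:
```python
from h import *
go((.453,-.1557,.001),198.57)
```

```text
clock 11.6 tcp [ 0.4538 -0.156   0.0019] yaw -161.43 F [ 0.   0.2 -0.4] w 0.0852
  shift tool mm [0.6 0.5 0.9] rows>= 0.0 twist 0.0 rows 0.0
```

carry_out(
  motion="1 0.6 0.5 0.5 0; 1 0 0 0 0; 1 0 0 0 0; 1 0 0 0 0; 1 0 0 0 0; 1 0 0 0 0; 1 0 0 -15 0; 1 0 0 -40 0",
  newtons=70,
)

```text
clock: 12.6
tcp_pos: [0.4498, -0.1549, 0.0548]
orientation: [0.506, -3.095, -0.003]
contact_force: [0.5, -0.4, -6.4]
grip_width: 0.0349
```

Run:
```python
from h import *
go((.5427,.0945,.14),173.3)
```

```text
clock 12.6 tcp [ 0.4498 -0.1549  0.0548] yaw -161.41 F [ 0.5 -0.4 -6.4] w 0.0349
  shift tool mm [-167.1  207.   -85.5] rows>= 4.7 twist 0.441 rows 2.5
```

carry_out(
  motion="1 -10 15 -50 0; 1 -38 48 -33 0; 1 -38 48 0 0; 1 -38 48 0 0; 1 -40.5 49.5 0 0; 1 0 0 0 0.18; 1 0 0 20 0.18; 1 0 0 30 0.081",
)

```text
clock: 13.6
tcp_pos: [0.5387, 0.0876, 0.0852]
orientation: [0.188, 3.136, 0.0]
contact_force: [-0.2, -0.1, -8.0]
grip_width: 0.0348
```

carry_out(
  motion="1 0 0 15 0; 1 0 0 7 0; 1 0 0 0 0; 1 0 0 0 0; 1 0 0 0 0; 1 0 0 0 0; 1 0 0 0 0; 1 0 0 0 0",
)

```text
clock: 14.6
tcp_pos: [0.5391, 0.0873, 0.0632]
orientation: [0.183, 3.136, 0.0]
contact_force: [-0.0, -0.1, -7.6]
grip_width: 0.0347
```

Run:
```python
from h import *
go((.5427,.0945,.012),173.3)
q=camera_params("wrist");o,p,M=pose()
print(proj(q,np.array([p+M@np.array([.065,s,-.035]) for s in (-.0075,.0075)])).round(1))
I=grab_frame("wrist")[:,:,::-1]
cv2.imwrite("pics/w7.png",I[60:360,120:520])
```

```text
clock 14.6 tcp [0.5391 0.0873 0.0632] yaw 173.31 F [-0.  -0.1 -7.6] w 0.0347
  shift tool mm [-2.7  7.6 51.2] rows>= 0.9 twist 0.0 rows 0.0
[[298.3 148.8]
 [339.1 148.8]]
```

View pics/w7.png

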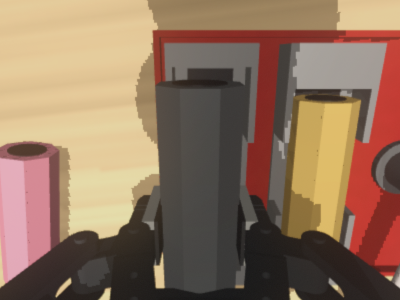

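carry_out(
  motion="1 -2.7 7.6 0 0; 1 0 0 15 0; 1 0 0 20 0; 1 0 0 13 0; 1 0 0 3.2 0; 1 0 0 0 0; 0.4 0 0 0 0; 0.4 0 0 0 0",
)

```text
clock: 15.65
tcp_pos: [0.544, 0.0947, 0.0129]
orientation: [0.183, 3.134, 0.001]
contact_force: [-0.0, -0.3, 0.2]
grip_width: 0.0512
```

Run:
```python
from h import *
go((.5427,.0945,.012),173.3)
I=grab_frame("wrist")[:,:,::-1]
cv2.imwrite("pics/w8.png",I[60:360,120:520])
```

```text
clock 15.65 tcp [0.544  0.0947 0.0129] yaw 173.3 F [-0.  -0.3  0.2] w 0.0512
  shift tool mm [ 1.2 -0.4  0.9] rows>= 0.0 twist 0.0 rows 0.0
```

View pics/w8.png

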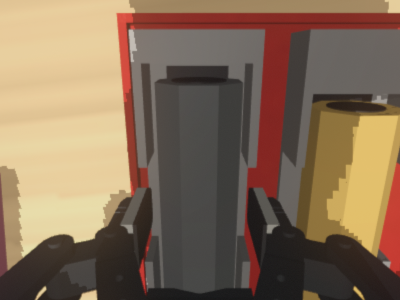

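carry_out(
  motion="0.4 0 0 -12 0; 0.4 0 0 -40 0; 0.4 0 0 -60 0; 0.3 -8 -35 -36 0; 0 -12 -55 0 0; 0 -12 -55 0 0; 0 -12 -55 0 0; 0 -12 -55 0 0",
)

```text
clock: 16.7
tcp_pos: [0.5689, -0.1671, 0.1613]
orientation: [0.183, 3.135, 0.0]
contact_force: [1.0, 0.3, -0.7]
grip_width: 0.0856
```

carry_out(
  motion="0 -12 -55 0 0; 0 -12 -55 0 0; 0 -12 -50 0 0; 0 -3.6 -12.6 20 0.1; 0 0 0 40 0.108; 0 0 0 25 0; 0 0 0 0 0; 0 0 0 0 0",
)

```text
clock: 17.7
tcp_pos: [0.5886, -0.3419, 0.0767]
orientation: [0.507, 3.098, -0.001]
contact_force: [1.0, -0.3, -0.1]
grip_width: 0.0852
```

Run:
```python
from h import *
go((.589,-.3412,.001),161.4)
q=camera_params("wrist");o,p,M=pose()
np.save("w9.npy",q,allow_pickle=True)
y=np.radians(161.4); X=np.array([np.cos(y),np.sin(y),0]);Y=np.array([-X[1],X[0],0]); c=np.array([.589,-.3412,.036])
print(proj(q,np.array([c+.04*X+s*.0075*Y for s in (-1,1)])).round(1))
I=grab_frame("wrist")[:,:,::-1]
cv2.imwrite("pics/w9.png",I)
D=grab_frame("side")[:,:,::-1]
cv2.imwrite("pics/d9.png",cv2.resize(D[95:255,200:440],None,fx=3.3,fy=3.3,interpolation=cv2.INTER_CUBIC))
```

```text
clock 17.7 tcp [ 0.5886 -0.3419  0.0767] yaw 161.39 F [ 1.  -0.3 -0.1] w 0.0852
  shift tool mm [ 0.   0.8 75.7] rows>= 1.3 twist -0.0 rows 0.0
[[332.  173.6]
 [308.6 173.6]]
```

View pics/w9.png

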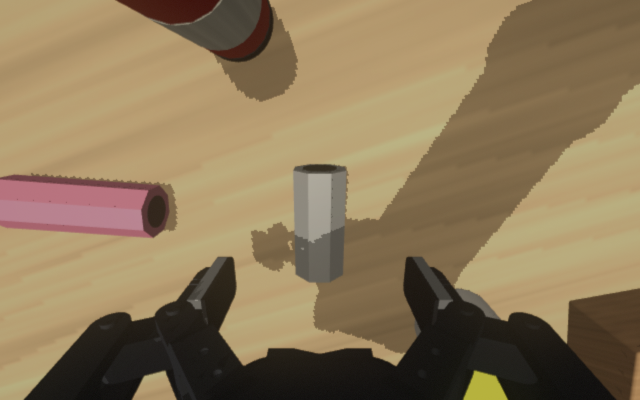

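View pics/d9.png

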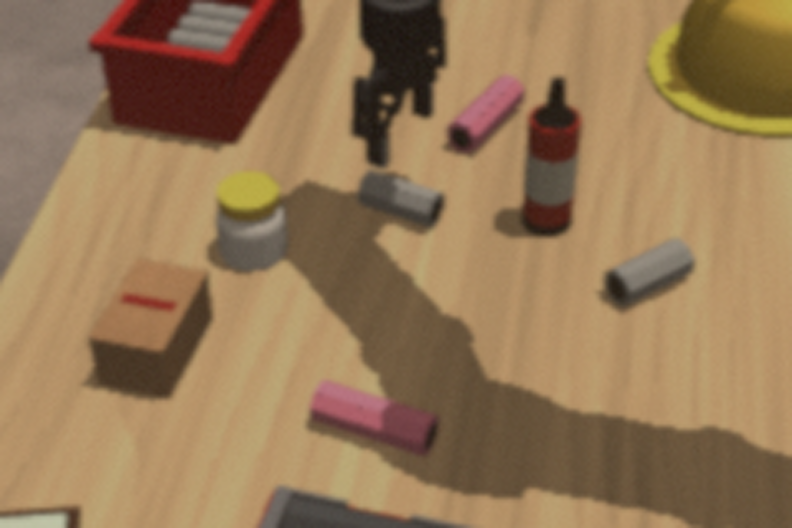

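carry_out(
  motion="0 0 0.8 30 0; 0 0 0 28 0; 0 0 0 14 0; 0 0 0 3.5 0; 0 0 0 0 0; 1 0 0 0 0; 1 0 0 0 0; 1 0 0 0 0",
  newtons=60,
)

```text
clock: 18.8
tcp_pos: [0.5884, -0.341, 0.0003]
orientation: [0.508, 3.099, -0.001]
contact_force: [-0.1, -0.3, -1.3]
grip_width: 0.0347
```

carry_out(
  motion="1 0 0 0 0; 1 0 0 0 0; 1 0 0 -15 0; 1 0 0 -40 0; 1 0 0 -55 0; 1 0 0 -40 0; 1 0 0 0 0.1; 1 0 0 0 0",
)

```text
clock: 19.8
tcp_pos: [0.5877, -0.3401, 0.1498]
orientation: [-0.661, -3.071, -0.0]
contact_force: [0.3, -0.4, -3.4]
grip_width: 0.0349
```

Run:
```python
from h import *
go((.5753,.3726,.15),173.3)
```

```text
clock 19.8 tcp [ 0.5877 -0.3401  0.1498] yaw 155.72 F [ 0.3 -0.4 -3.4] w 0.0349
  shift tool mm [3.044e+02 6.445e+02 1.000e-01] rows>= 11.9 twist -0.307 rows 1.7
```

carry_out(
  motion="1 22 47 0 0; 1 25 53 0 0; 1 25 53 0 0; 1 25 53 0 0; 1 25 53 0 0; 1 25 53 0 0; 1 25 53 0 0; 1 25 53 0 0",
)

```text
clock: 20.8
tcp_pos: [0.5798, 0.1232, 0.1488]
orientation: [-0.658, -3.07, 0.002]
contact_force: [1.2, 0.4, -3.6]
grip_width: 0.035
```

carry_out(
  motion="1 25 53 0 0; 1 25 53 0 0; 1 25 53 0 0; 1 20 43 0 0; 1 12.4 24.5 0 0; 1 0 0 0 -0.16; 1 0 0 25 -0.147; 1 0 0 50 0",
)

```text
clock: 21.8
tcp_pos: [0.5786, 0.3713, 0.0757]
orientation: [0.183, 3.132, 0.003]
contact_force: [0.5, 1.1, -2.9]
grip_width: 0.0353
```

carry_out(
  motion="1 0 0 12 0; 1 0 0 0 0; 1 0 0 0 0; 1 0 0 0 0; 1 0 0 0 0; 1 0 0 0 0; 1 0 0 0 0; 1 0 0 0 0",
)

```text
clock: 22.8
tcp_pos: [0.5763, 0.3721, 0.0624]
orientation: [-0.185, -3.136, -0.0]
contact_force: [0.3, -0.4, -3.4]
grip_width: 0.035
```

Run:
```python
from h import *
go((.5753,.3726,.012),173.3)
q=camera_params("wrist");o,p,M=pose()
print(proj(q,np.array([p+M@np.array([.040,s,-.035]) for s in (-.0075,.0075)])).round(1))
I=grab_frame("wrist")[:,:,::-1]
cv2.imwrite("pics/w10.png",I)
```

```text
clock 22.8 tcp [0.5763 0.3721 0.0624] yaw 173.25 F [ 0.3 -0.4 -3.4] w 0.035
  shift tool mm [ 1.1  0.4 50.4] rows>= 0.8 twist -0.001 rows 0.0
[[299.7 212.9]
 [337.8 212.9]]
```

View pics/w10.png

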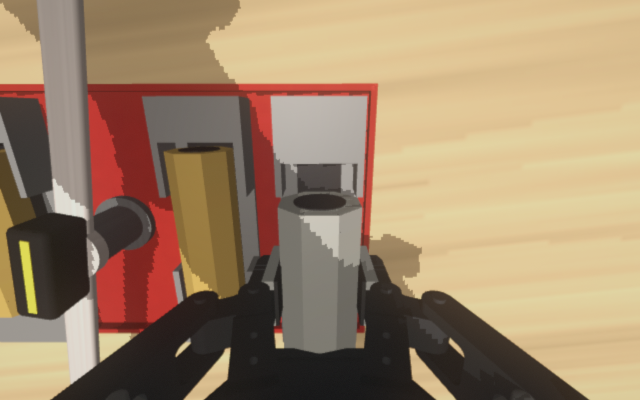

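carry_out(
  motion="1 1.1 0.4 15 0; 1 0 0 20 0; 1 0 0 13 0; 1 0 0 3.4 0; 1 0 0 0 0; 1 0 0 0 0; 0.4 0 0 0 0; 0.4 0 0 0 0",
)

```text
clock: 23.85
tcp_pos: [0.5758, 0.3729, 0.0115]
orientation: [0.185, 3.135, 0.001]
contact_force: [-0.1, 0.5, -0.9]
grip_width: 0.0511
```

Run:
```python
from h import *
go((.5753,.3726,.012),173.3)
I=grab_frame("wrist")[:,:,::-1]
cv2.imwrite("pics/w11.png",I[60:360,120:520])
print(r.get_obs()["joints"].round(2))
go((.64,.225,.25),173.3)
```

```text
clock 23.85 tcp [0.5758 0.3729 0.0115] yaw 173.25 F [-0.1  0.5 -0.9] w 0.0511
  shift tool mm [ 0.5 -0.4 -0.5] rows>= 0.0 twist -0.001 rows 0.0
[-0.82  0.75  0.22  1.68 -0.22  0.74  0.97]
clock 23.9 tcp [0.5758 0.3729 0.0115] yaw 173.25 F [-0.   0.1 -0.5] w 0.0517
  shift tool mm [ -81.4 -139.1 -238.5] rows>= 4.8 twist -0.001 rows 0.0
```

View pics/w11.png

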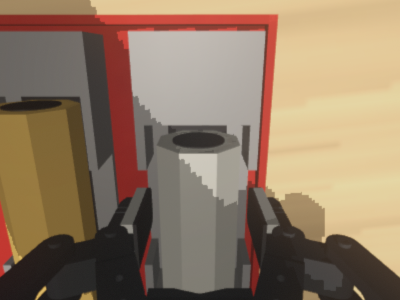

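carry_out(
  motion="0.4 0 0 -12 0; 0.4 0 0 -45 0; 0.4 0 0 -55 0; 0.2 -10 -10 -50 0; 0 -20 -40 -40 0; 0 -25 -45 -36 0; 0 -26 -44 0 0; 0 0 0 0 0",
)

```text
clock: 24.9
tcp_pos: [0.6418, 0.2185, 0.2511]
orientation: [0.199, 3.132, -0.003]
contact_force: [-0.3, 1.3, -0.4]
grip_width: 0.0859
```

Run:
```python
from h import *
go((.64,.225,.25),173.3)
q=camera_params("wrist"); np.save("w12.npy",q,allow_pickle=True)
I=grab_frame("wrist")[:,:,::-1]
cv2.imwrite("pics/w12.png",I); cv2.imwrite("pics/w12c.png",cv2.resize(I[15:235,155:485],(800,533),interpolation=cv2.INTER_CUBIC))
```

```text
clock 24.9 tcp [0.6418 0.2185 0.2511] yaw 172.73 F [-0.3  1.3 -0.4] w 0.0859
  shift tool mm [2.6 6.2 1.1] rows>= 0.1 twist -0.01 rows 0.1
```

View pics/w12c.png

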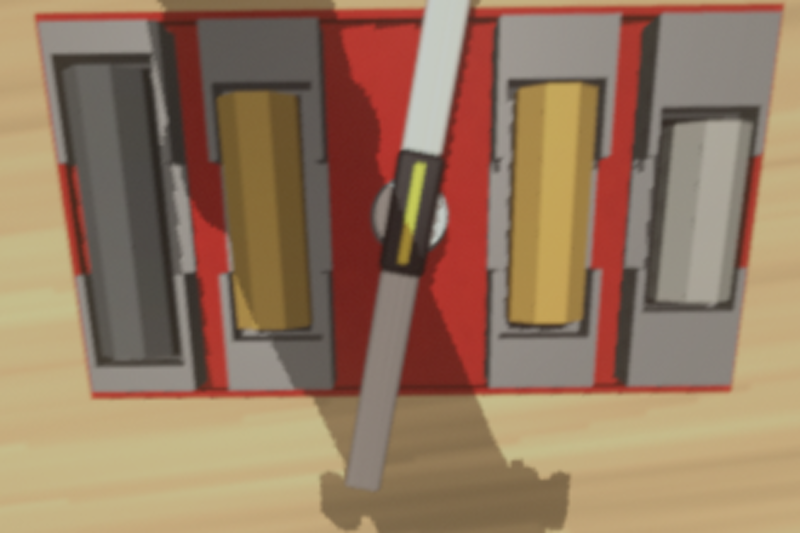

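Run:
```python
from h import *
q=np.load("w12.npy",allow_pickle=True).item()
k=330/800; W=lambda x,y:(155+x*k,15+y*k)
c0=np.array([.559,.2331]); th=np.radians(-6.7); X=np.array([np.cos(th),np.sin(th)]);Y=np.array([-X[1],X[0]])
def loc(u,z):
    P=plane(q,*W(*u),z)[0,:2]-c0; return np.array([P@X,P@Y])*1000
for n,a,b in [("long",(106,63),(134,361)),("mid",(260,92),(278,330)),("full",(559,82),(548,327)),("short",(710,119),(688,306))]:
    A,B=loc(a,.046),loc(b,.046); print(n,"ctr",((A+B)/2).round(1),"len",np.linalg.norm(A-B).round(1))
s1,s2=plane(q,*W(418,165),.082)[0,:2],plane(q,*W(403,262),.082)[0,:2]
e=plane(q,*W(363,488),.056)[0,:2]
print("wing mid",((s1+s2)/2).round(4),"wing ang",np.degrees(np.arctan2(*(s2-s1)[::-1])).round(1),"bar end",e.round(4),"bar ang",np.degrees(np.arctan2(*(e-c0)[::-1])).round(1))
bar=np.degrees(np.arctan2(*(e-c0)[::-1]))
go((.559,.2331,.10),bar+180)
print(r.get_obs()["joints"].round(2))
```

```text
long ctr [   0.4 -133.8] len 131.8
mid ctr [ -0.8 -64.2] len 105.0
full ctr [-2.2 68.2] len 107.5
short ctr [  0.9 136.1] len 82.5
wing mid [0.5586 0.2343] wing ang -16.3 bar end [0.6862 0.1946] bar ang -16.8
clock 24.95 tcp [0.6403 0.2224 0.2503] yaw 172.97 F [0.6 0.4 0.4] w 0.0853
  shift tool mm [ 82.3   0.7 150.1] rows>= 2.9 twist 0.171 rows 0.9
[-0.65  0.48  0.32  1.54 -0.16  1.14  1.15]
```

carry_out(
  motion="0 41 0.3 40 0; 0 41.3 0.8 40 0; 0 0 0 40 0.167; 0 0 0 40 0; 0 0 0 25 0; 0 0 0 9.3 0; 0 0 0 0 0; 0 0 0 0 0",
  newtons=40,
)

```text
clock: 25.95
tcp_pos: [0.5585, 0.2368, 0.0558]
orientation: [0.445, 3.108, 0.002]
contact_force: [0.1, -0.9, -0.1]
grip_width: 0.0857
```

Run:
```python
from h import *
go((.5588,.2335,.056),163.4)
I=grab_frame("wrist")[:,:,::-1]
cv2.imwrite("pics/w13.png",I)
```

```text
clock 25.95 tcp [0.5585 0.2368 0.0558] yaw 163.7 F [ 0.1 -0.9 -0.1] w 0.0857
  shift tool mm [-1.2 -3.1 -0.2] rows>= 0.1 twist 0.005 rows 0.0
```

View pics/w13.png

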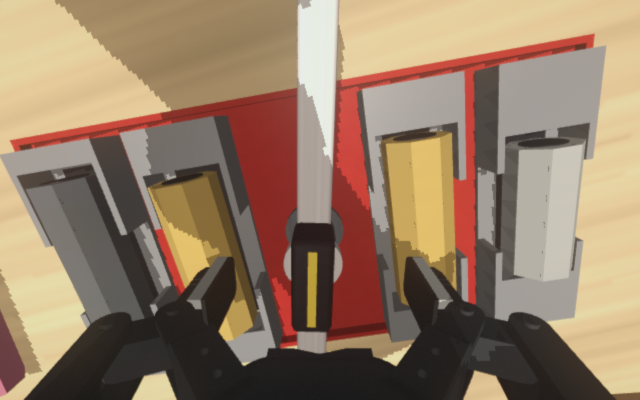

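carry_out(
  motion="0 -1.2 -3 -1 0.005; 0.5 0 0 0 0; 1 0 0 0 0; 1 0 0 0 0; 1 0 0 0 0; 1 0 0 0 0; 1 0 0 0 0; 1 0 0 0 0",
  newtons=40,
)

```text
clock: 27.0
tcp_pos: [0.558, 0.2331, 0.0556]
orientation: [-0.453, -3.109, -0.0]
contact_force: [-0.9, 0.0, 2.7]
grip_width: 0.0195
```

carry_out(
  motion="1 0 0 0 0.08; 1 0 0 0 0.14; 1 0 0 0 0.14; 1 0 0 0 0.14; 1 0 0 0 0.14; 1 0 0 0 0.14; 1 0 0 0 0.14; 1 0 0 0 0.14",
)

```text
clock: 28.0
tcp_pos: [0.559, 0.234, 0.0557]
orientation: [1.966, 2.449, 0.003]
contact_force: [3.8, 2.7, -2.5]
grip_width: 0.0194
```

Run:
```python
from h import *
go((.5588,.2335,.057),83.3)
print(r.get_obs()["moment"].round(2))
I=grab_frame("wrist")[:,:,::-1]
cv2.imwrite("pics/w14.png",I)
```

```text
clock 28.0 tcp [0.559  0.234  0.0557] yaw 102.5 F [ 3.8  2.7 -2.5] w 0.0194
  shift tool mm [-0.5 -0.3 -1.3] rows>= 0.0 twist 0.335 rows 1.9
[ 0.52 -0.52  0.28]
```

View pics/w14.png

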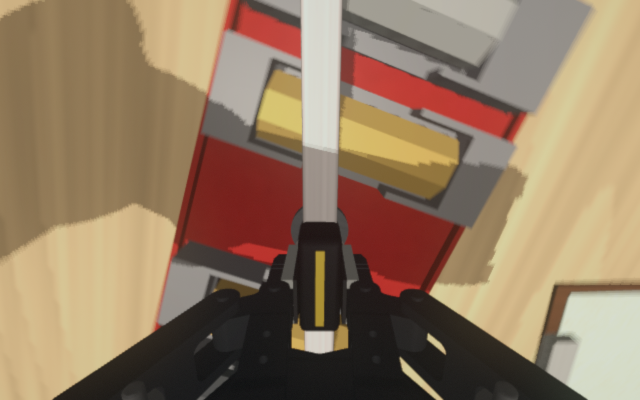

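carry_out(
  motion="1 0 0 0 0.1; 1 0 0 0 0.1; 1 0 0 0 0.07; 1 0 0 0 0.04; 1 0 0 0 0.03; 1 0 0 0 0.02; 1 0 0 0 0; 1 0 0 0 0",
)

```text
clock: 29.05
tcp_pos: [0.5595, 0.234, 0.0557]
orientation: [2.363, 2.068, 0.004]
contact_force: [4.2, 2.9, -3.3]
grip_width: 0.0192
```

Run:
```python
from h import *
go((.5588,.2335,.057),83.3)
print(r.get_obs()["moment"].round(2))
I=grab_frame("wrist")[:,:,::-1]
cv2.imwrite("pics/w15.png",I)
```

```text
clock 29.05 tcp [0.5595 0.234  0.0557] yaw 82.38 F [ 4.2  2.9 -3.3] w 0.0192
  shift tool mm [-0.6 -0.6 -1.3] rows>= 0.0 twist -0.016 rows 0.1
[ 0.6  -0.88  1.01]
```

View pics/w15.png

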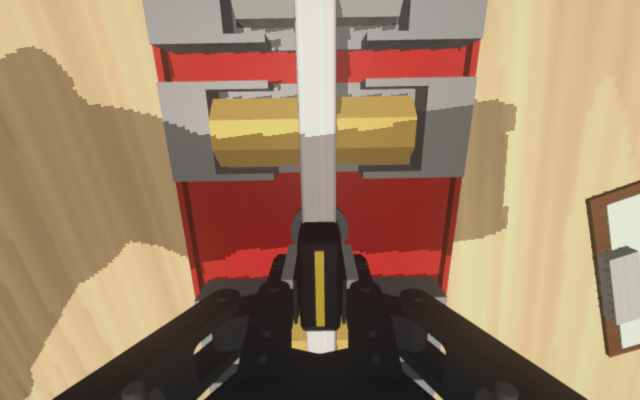

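carry_out(
  motion="1 0 0 0 0.02; 1 0 0 0 0.02; 1 0 0 0 0; 1 0 0 0 0; 1 0 0 0 -0.03; 1 0 0 0 0; 1 0 0 0 0; 1 0 0 0 0",
)

```text
clock: 30.1
tcp_pos: [0.5595, 0.2342, 0.0558]
orientation: [2.374, 2.055, 0.005]
contact_force: [4.6, 3.3, -3.0]
grip_width: 0.0193
```

Run:
```python
from h import *
go((.5588,.2335,.057),83.3)
print(r.get_obs()["moment"].round(2))
```

```text
clock 30.1 tcp [0.5595 0.2342 0.0558] yaw 81.77 F [ 4.6  3.3 -3. ] w 0.0193
  shift tool mm [-0.8 -0.5 -1.2] rows>= 0.0 twist -0.027 rows 0.1
[ 0.73 -0.92  0.87]
```

carry_out(
  motion="1 0 0 0 0.03; 1 0 0 0 0.03; 1 0 0 0 0.02; 1 0 0 0 0; 1 0 0 0 0; 1 0 0 0 0; 1 0 0 0 0; 1 0 0 0 0",
)

```text
clock: 31.1
tcp_pos: [0.5595, 0.2348, 0.0559]
orientation: [2.45, 1.964, 0.005]
contact_force: [5.2, 3.3, -1.8]
grip_width: 0.0192
```

Run:
```python
from h import *
go((.5588,.2335,.057),83.3)
print(r.get_obs()["moment"].round(2))
I=grab_frame("wrist")[:,:,::-1]
cv2.imwrite("pics/w16.png",I)
```

```text
clock 31.1 tcp [0.5595 0.2348 0.0559] yaw 77.43 F [ 5.2  3.3 -1.8] w 0.0192
  shift tool mm [-1.4 -0.4 -1.1] rows>= 0.0 twist -0.102 rows 0.6
[ 0.97 -0.86  2.05]
```

View pics/w16.png

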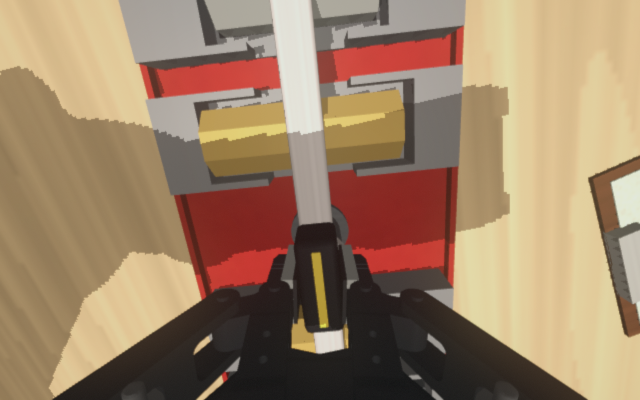

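carry_out(
  motion="0.6 0 0 0 0; 0.5 0 0 0 0; 0.4 0 0 0 0; 0.4 0 0 0 0; 0.4 0 0 -20 0; 0.4 0 0 -50 0; 0.4 0 0 -60 0; 0.4 0 0 -60 0",
)

```text
clock: 32.15
tcp_pos: [0.558, 0.2323, 0.2487]
orientation: [2.461, 1.952, 0.001]
contact_force: [1.0, 1.2, 0.2]
grip_width: 0.0515
```

carry_out(
  motion="0.4 -20 0 -20 0; 0.4 -40 0 0 0; 0.4 -40 0 0 0; 0.4 0 0 0 0; 0.4 0 0 0 0; 0.4 0 0 0 0; 0.4 0 0 0 0; 0.4 0 0 0 0",
)

```text
clock: 33.15
tcp_pos: [0.5353, 0.1359, 0.2654]
orientation: [2.46, 1.954, -0.001]
contact_force: [-0.0, 0.4, -0.0]
grip_width: 0.0515
```

Run:
```python
from h import *
go((.5588,.2335,.25),83.3)
q=camera_params("wrist"); np.save("w17.npy",q,allow_pickle=True)
cv2.imwrite("pics/w17.png",grab_frame("wrist")[:,:,::-1])
D=grab_frame("side")[:,:,::-1]
cv2.imwrite("pics/d17.png",D)
```

```text
clock 33.15 tcp [0.5353 0.1359 0.2654] yaw 76.92 F [-0.   0.4 -0. ] w 0.0515
  shift tool mm [100.4   0.8  15.4] rows>= 1.7 twist -0.111 rows 0.6
```

View pics/w17.png

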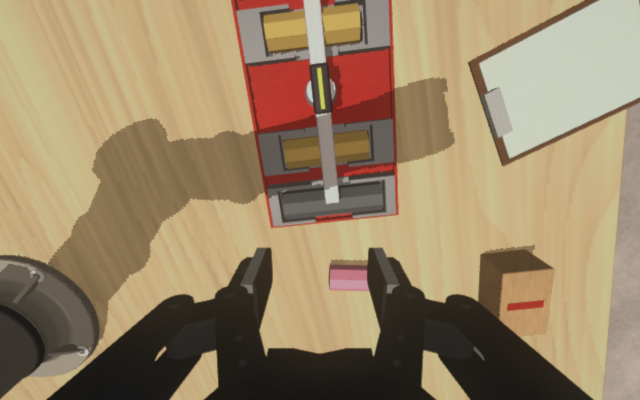

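View pics/d17.png

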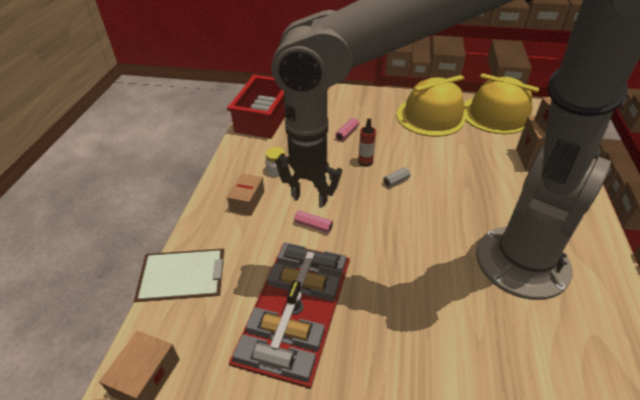

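Run:
```python
from h import *
q=np.load("w17.npy",allow_pickle=True).item()
I=cv2.imread("pics/w17.png"); cv2.imwrite("pics/w17c.png",cv2.resize(I[0:230,220:420],None,fx=2.6,fy=2.6,interpolation=cv2.INTER_CUBIC))
e=plane(q,332,201,.056)[0,:2]; c0=np.array([.559,.2332]); d=c0-e
print("bar ang",np.degrees(np.arctan2(d[1],d[0])).round(1),"half length",np.linalg.norm(d).round(4))
u=plane(q,312.5,0,.056)[0,:2]; v=e-u; print(np.degrees(np.arctan2(-v[1],-v[0])).round(1))
P=plane(q,[388,397,236,272],[0,214,0,227],.014)[:,:2]; print([np.degrees(np.arctan2(*(P[a]-P[b])[::-1])).round(1) for a,b in((0,1),(2,3))])
pd=camera_params("side"); A=plane(pd,[310,275],[254,348],.056)[:,:2]; f=A[1]-A[0]; print("side bar",np.degrees(np.arctan2(f[1],f[0])).round(1))
```

```text
bar ang 83.1 half length 0.1321
82.9
[np.float64(83.8), np.float64(82.5)]
side bar 84.0
```

View pics/w17c.png

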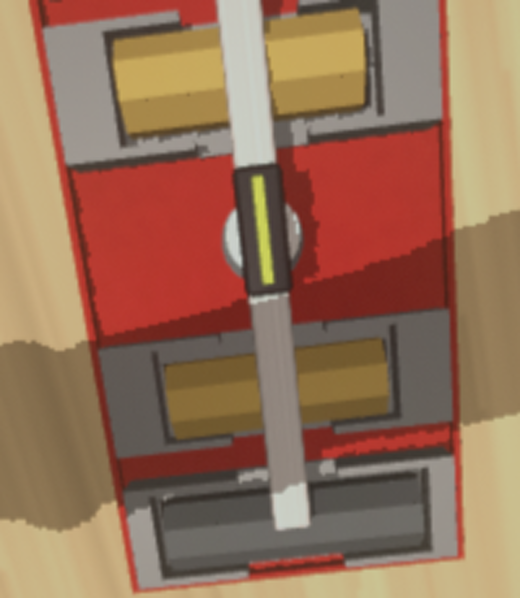

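Run:
```python
from bench import r
print(r.hand_in(), r.get_obs()["clock"])
```

```text
the job is handed in; nothing more can be done
the job is handed in; nothing more can be done
```

I put the brass, dark and short nuts into their own pockets, turned the keeper clockwise to its stop, and handed the job in at about 33 s of the 72 s allowed. The hand-in gives no verdict.

- **Which short nut:** I took the bright one at y ≈ -0.341 m. The other short one was at y ≈ -0.268 m, so this was the one farthest to the robot's right. I left both pink nuts where they were.
- **Nuts:** before the turn, a picture from above showed all four nuts within about 2 mm lengthwise and 6 mm sideways of their pocket centres. That picture was taken while the arm was still settling, so those offsets are rough. Their apparent lengths came out up to 2.5 mm over nominal. I did not measure their heights again once they were in the pockets.
- **Keeper:** the bar ended at about 83.1° in the wrist view and 84.0° in the side view, against 83.2° for the carrier's long axis. When I turned the gripper about 4° further, the bar did not follow, and the moment rose to about 2 N m. I read that as the stop.
- **Bystanders:** the gripper did not come near the cartridge, carton or jar, and in the last side picture they stand where they began. I judged this by eye and did not measure it.
- **What went wrong:** when I released the brass nut, a knuckle of the gripper pressed the keeper wing with about 16 N, below the 40 N limit, and pushed the tool 5 mm aside. The pictures afterwards showed the nut seated and the keeper still open.

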